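Roll the sugar tin home into its rest

ROBOT

A 6-joint arm with a two-finger parallel gripper is mounted at the origin on the work surface. World frame = base frame: x ahead of the robot, y to its left, z up, the work surface at z = 0. Lengths are in m, angles in degrees, forces in N, time in s.
With the tool pointing down it reaches from about 0.35 to 0.875 m from the base axis. Payload 4.2 kg.
Tool frame: the origin (TCP) lies midway between the tips of the shut fingers; the grasp point (between the pads) lies 19 mm behind it; z points along the fingers, y is the direction in which the jaws open and shut (so a half turn about z gives the same grasp; the last joint's range is limited). The gripper opens to 87 mm and grips with 3 to 60 N. Pads are 19 mm wide; open, the fingers measure 117 mm over their backs; the gripper's body (75 mm by 190 mm) begins 51 mm behind the grasp point.
Start: joints at [-56.001, 22.042, 0.453, 0, -68.411, -14.817], TCP at [0.205, -0.59, 0.223] pointing down, gripper open.
Joint ranges: [-179.83, 179.83], [-69.29, 118.12], [-61.27, 80.66], [-181.25, 117.63], [-171.15, -9.14], [-177.46, 177.46]. Speed limits (degrees/s): [159.86, 159.86, 180, 180, 180, 180].

INTERFACE

Orientations are given as a 3x3 rotation matrix whose columns are the frame's x, y, z axes.
In Python, from station import sense, capture, finish_job gives the robot as it stands. The module is installed in compiled form; this text tells all that it offers.
- The arm moves only by the shell command python3 -m jog 'ROWS' [OPENING]. ROWS is JSON, a list of rows, each a list of 6 numbers: the shift along the tool's x, y, z in cm, then the turn, a rotation vector about the tool's x, y, z in degrees. In form: [[dx, dy, dz, wx, wy, wz], ...]. A call has exactly 5 rows; each row shifts and turns the commanded pose from where the row before left it, along the tool's axes as they then stand; what a row does not reach is not made up. A row lasts 1/12 s, in which the tool goes at most 41.7 mm and 7.16 degrees, less where a joint would pass 70% of its speed; a pose out of reach is approached as far as the arm can. A call is refused whole if a number of a shift passes 4.17 or a number of a turn 7.16, either way. A call with a gripper value outside its range is refused whole. OPENING is the finger opening in cm, from 0 to 8.7, set as the call begins (- or left out, the last holds). The fingers move at their own pace and stop on an object; the grip force is fixed at half the most. Time passes only in rows, so rows that do not move let the fingers close, or fill a call up. It gives the time, the measured TCP pose, the force and the opening at its end, in the units of the state.
- sense(): the state, without advancing time (a new reading comes with each control period).
- capture(name): name is "side" or "top" or "wrist"; returns a dict with "frame" (420x560x3 uint8, red, green, blue), "fx", "fy", "cx", "cy" (pixels), "world_to_cam" (4x4, takes a point from world to camera coordinates). Camera axes: x right, y up, looking along -z (the intrinsics and any distortion apply to the point x, -y, -z); pixel columns grow to the right and rows downward; lengths in m; the calibration is good to about 2 mm. A picture is of the moment at which its call begins. There is no depth.
- finish_job(): hands the job in, once; it reports no verdict.
The state is a dict: "time_s": time; "joints": joint angles; "joint_velocities": joint speeds; "effort": joint torques, N m; "tcp_pos": TCP position; "ee_rot": TCP orientation; "wrist_force": force on the tool from outside, world axes, zero at the start; "moment": the same for the moment, N m; "gripper_width": opening from 0.0 (shut) to 1.0 (fully open).
Only numpy, scipy, OpenCV 4.12 (cv2) and the standard library are available. Lean on these libraries where they do the work, as an engineer would, in place of code of your own. Each camera call takes 0.05 s, during which the arm holds its last target.

TASK

The sugar tin lies on its side on the wooden board and is too fat to grasp: with the fingertips on its top, roll it along the board and over the low front bead into its rest, then push it lengthways by its lid end until its base is snug against the upright end plate, and let go. Touch only its top until it lies in the rest. It is thin metal, so touch and press it lightly, always under 25 N, and leave the tea things around it alone.

Things in the scene. Friction and masses are not known exactly. Their poses are not given: they have to be found in the camera images.
- tin: Closed metal tin lying on its side on the board, a cylinder 90 mm across, 120 mm long, 0.5 to 0.9 kg. Origin: its middle, on the axis, 45 mm above the board. Its y axis is the tin's axis: lid end (seam ring) at -y, base at +y, flat ends 60 mm from the middle; x and z turn as it rolls. Starts at x = -100 to -84 mm, y = -35 to -18 mm in the rest's frame, within 0.03 rad of the rest's y.
- rest: Dark wooden rest on the board: front bead, back rail, end plate. Origin on the board's top; z up, y along the groove to the end plate, x the way the tin is rolled in. In the rest the tin lies on the board between bead and rail, middle at x = -29 to +2 mm, z = 45 mm; home when y = 0. The bead is clamped anew each time: crest at x = -46 to -18 mm, not measured, to be felt. Sliding the tin takes 1 to 9 N.
- glass: Bystander: clear waisted tea glass, 54 mm wide, 85 mm high, standing upright; origin at the centre of its foot.
- teapot: Bystander: white porcelain teapot, 132 mm body, 131 mm high, spout and handle reach to 105 mm from the middle; origin at the centre of its foot.
- spoon: Bystander: metal teaspoon lying on the counter, 118 mm long, 5 mm high; origin under its middle, length along its x.
- tin_lid (a point): Centre of the flat lid end of the tin, on its axis. Behaviour: the tin rolls freely; fingers pressed on its top and moved by d carry it d/2, so a fingertip runs off the top within a short stroke and must be lifted and set back. About 8 N of press rolls it and takes it over the bead; contact is stiff, about 10 N per mm. Pushed from above and behind it binds instead of rolling.
- back_rail (a point): Middle of the near top edge of the back rail (10 mm high, 12 mm thick, near face at x = +29 mm in the rest frame), which stops the tin. The front bead opposite is a half-round strip 3 mm high, 6 mm wide, along y from -110 to +66 mm. The tin touches it 17 mm before its crest, rises 3 mm and then rolls down the far side; let go before the crest it rolls back.
- end_plate (a point): Centre of the end plate's inner face, which the tin's base must meet: at y = +60 mm in the rest frame, plate 50 mm high, 10 mm thick, 100 mm wide.
- board: Fixed pale wooden board, 310 mm along its x, 290 mm along its y, level; its top stands 16 to 30 mm above the counter, differently each time (origin 30 mm below the top, under its centre). Tin and rest are on it.
Mind the look-alikes: they are no part of the job. What is meant by the tin is not pink, and is the larger of those in its own colour.

How it is judged:
By the outcome, as a careful person would: the job done as asked, in the order asked, and still so for the second after the job is handed in, with the robot touching nothing.
It also fails if it takes over 72 s, if anything falls off the work surface, if the arm or the gripper's body presses on something with over 40 N, if the wrist force passes 120 N, or if a joint passes its speed limit or range.

## Working session

There is one attempt and no reset: what is moved stays moved. The work goes in short steps, Python scripts to look and compute and a shell command to move; the robot and the scene stay as the last step left them, time stands still between calls to the robot, and variables do not carry over. Pictures are saved under pics/ and viewed, and the job is handed in when it is done.

```bash
mkdir -p pics; ls
python3 - <<'E'
from station import sense,capture
import cv2,numpy as np
s=sense();print(s)
for n in ["side","top","wrist"]:
    c=capture(n);cv2.imwrite(f"pics/{n}0.png",c["frame"][:,:,::-1]);print(n,{k:c[k] for k in c if k!='frame'})
E
```

```text
pics
{'time_s': 0.0, 'joints': array([-5.60020936e+01,  2.20908141e+01,  3.79307943e-01, -2.98922630e-02,
       -6.84123343e+01, -1.48150001e+01]), 'joint_velocities': array([-0.05455438,  0.04188176, -0.06576154,  0.00948003, -0.01036063,
       -0.00717836]), 'effort': array([ 1.82212630e-04, -3.90665925e+01,  1.87404031e+01,  4.21995386e+00,
        1.09686772e-02, -1.81639116e-04]), 'tcp_pos': array([ 0.20516643, -0.58971428,  0.2214535 ]), 'ee_rot': array([[-9.44537637e-01, -3.28402196e-01, -8.06365105e-04],
       [-3.28403175e-01,  9.44535387e-01,  2.06316776e-03],
       [ 8.40915541e-05,  2.21355246e-03, -9.99997547e-01]]), 'wrist_force': array([ 0.86084684,  0.20979532, -0.3650037 ]), 'moment': array([-0.04071722, -0.06091564,  0.01435452]), 'gripper_width': 1.0002053586311563}
side {'fx': 428.13302537528324, 'fy': 428.13302537528324, 'cx': 277.2628873624642, 'cy': 204.49761253077997, 'world_to_cam': array([[ 0.95491534, -0.29597612,  0.0231265 , -0.60395327],
       [ 0.14615796,  0.53649618,  0.83114962, -0.09974359],
       [-0.25840772, -0.7902974 ,  0.5555677 , -0.90147533],
       [ 0.        ,  0.        ,  0.        ,  1.        ]])}
top {'fx': 456.3712336392334, 'fy': 456.3712336392334, 'cx': 282.00644602297484, 'cy': 215.4715209357321, 'world_to_cam': array([[-0.01315843, -0.99987714, -0.00851816, -0.06411106],
       [ 0.99060265, -0.01419527,  0.13603263, -0.6057356 ],
       [-0.13613684, -0.00664813,  0.99066774, -1.00833922],
       [ 0.        ,  0.        ,  0.        ,  1.        ]])}
wrist {'fx': 302.03701790758913, 'fy': 302.03701790758913, 'cx': 276.8770852279206, 'cy': 212.85336943859, 'world_to_cam': array([[-0.32793209,  0.94469552,  0.00330518,  0.62286285],
       [-0.90578052, -0.31342579, -0.28517701,  0.0358528 ],
       [-0.26836951, -0.09651246,  0.95846917, -0.39206712],
       [ 0.        ,  0.        ,  0.        ,  1.        ]])}
```

View pics/side0.png

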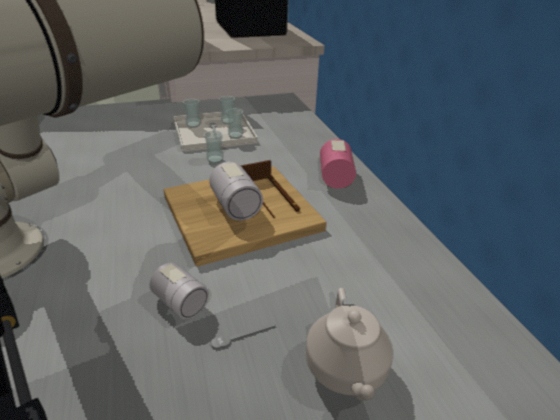

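View pics/top0.png

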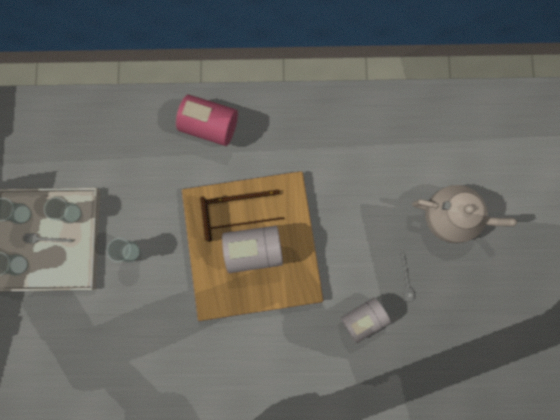

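View pics/wrist0.png

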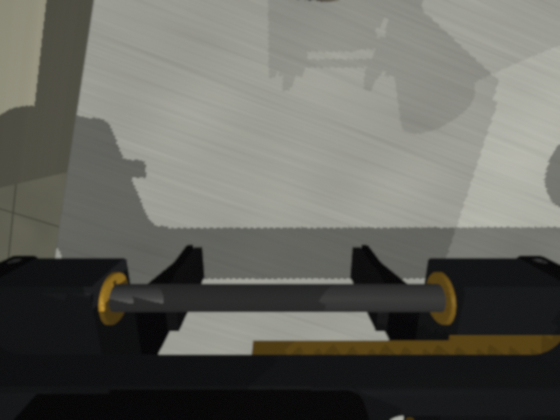

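Tin candidates in the top view: pink cylinder (207,120), small silver one on the counter (366,320) and large silver one on the board (251,250). The last fits, because it isn't pink and is the larger of the two silver ones. I'll confirm it in a crop.

Run:
```python
import cv2
a=cv2.imread("pics/top0.png")[165:325,175:330];cv2.imwrite("pics/top0c.png",cv2.resize(cv2.convertScaleAbs(a,alpha=1.4),None,fx=3.7,fy=3.7,interpolation=cv2.INTER_CUBIC))
a=cv2.imread("pics/side0.png")[150:260,155:330];cv2.imwrite("pics/side0c.png",cv2.resize(a,None,fx=4.5,fy=4.5,interpolation=cv2.INTER_CUBIC))
```

```text
(no output)
```

View pics/top0c.png

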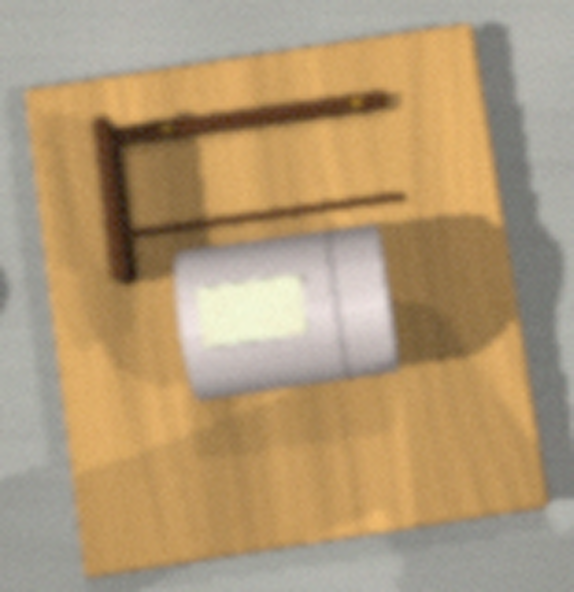

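View pics/side0c.png

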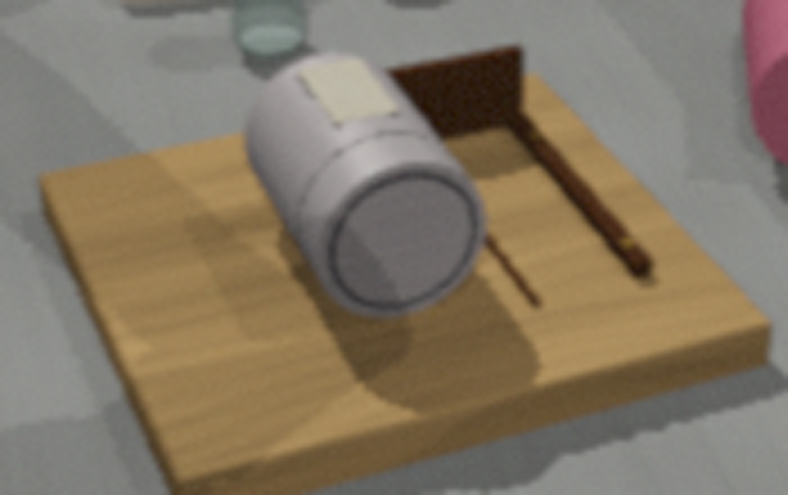

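```bash
cat > h.py <<'E'
import numpy as np, cv2
from scipy.optimize import least_squares
CAM={'side':(428.133,277.263,204.498,np.array([[ 0.95491534, -0.29597612,  0.0231265 , -0.60395327],[ 0.14615796,  0.53649618,  0.83114962, -0.09974359],[-0.25840772, -0.7902974 ,  0.5555677 , -0.90147533]])),
'top':(456.3712,282.006,215.4715,np.array([[-0.01315843, -0.99987714, -0.00851816, -0.06411106],[ 0.99060265, -0.01419527,  0.13603263, -0.6057356 ],[-0.13613684, -0.00664813,  0.99066774, -1.00833922]]))}
def proj(cam,P):
    f,cx,cy,T=CAM[cam];P=np.atleast_2d(P);q=P@T[:,:3].T+T[:,3]
    return np.c_[cx+f*q[:,0]/-q[:,2],cy-f*q[:,1]/-q[:,2]]
def camc(cam):
    T=CAM[cam][3];return -T[:,:3].T@T[:,3]
def Rz(a):c,s=np.cos(a),np.sin(a);return np.array([[c,-s,0],[s,c,0],[0,0,1]])
def topc(u,v):return (175+(u+.5)/3.7-.5,165+(v+.5)/3.7-.5)
def sidec(u,v):return (155+(u+.5)/4.5-.5,150+(v+.5)/4.5-.5)
def tang(cam,c,a,y,sgn,h):
    # tangent point of cylinder rim at local y
    R=Rz(a);d=R.T@(camc(cam)-c);D=np.hypot(d[0],d[2]);ph=np.arctan2(d[2],d[0]);g=np.arccos(.045/D)
    t=ph+sgn*g
    return c+R@np.array([.045*np.cos(t),y,.045*np.sin(t)])
E
cat > fit.py <<'E'
from h import *
print(camc('top'),camc('side'))
def model(p):
    h,rx,ry,ra,bx,tx,ty,ta,bcx,bcy,ba=p
    o=np.array([rx,ry,h]);R=Rz(ra);W=lambda *q:o+R@np.array(q)
    r=[]
    def pt(cam,P,uv,w=1):r.extend(w*(proj(cam,P)[0]-np.array(uv)))
    pt('top',W(-.05,.06,.05),topc(133,280)); pt('top',W(.05,.06,.05),topc(111,118))
    pt('top',W(bx,-.11,.002),topc(405,197)); 
    # bead second point line
    def ln(cam,A,B,uv):
        a,b=proj(cam,np.array([A,B]));n=np.array([-(b-a)[1],(b-a)[0]]);n/=np.linalg.norm(n);r.append(n@(np.array(uv)-a))
    ln('top',W(bx,-.11,.003),W(bx,.06,.003),topc(140,233))
    for u,v in ((150,142),(385,109)): ln('top',W(.029,-.1,.01),W(.029,.06,.01),topc(u,v))
    # side: plate top corners
    pt('side',W(.05,.06,.05),sidec(521,50)); 
    pt('side',W(bx,-.11,.002),sidec(540,303))
    # board corners
    bo=np.array([bcx,bcy,h]);RB=Rz(ba);B=lambda x,y:bo+RB@np.array([x,y,0])
    pt('top',B(.155,.145),topc(25,90));pt('top',B(.155,-.145),topc(472,24))
    pt('top',B(-.155,-.145),topc(547,500));pt('top',B(-.155,.145),topc(86,575))
    pt('side',B(-.155,.145),sidec(40,180));pt('side',B(-.155,-.145),sidec(178,487));pt('side',B(.155,-.145),sidec(768,328));pt('side',B(.155,.145),sidec(537,75))
    # tin
    c=np.array([tx,ty,h+.045])
    for s,a,b in ((1,(378,228),(178,255)),(-1,(396,366),(203,398))):
        # decide sgn by x
        P=[tang('top',c,ta,-.06,q,h) for q in (1,-1)];P.sort(key=lambda z:-z[0]*s)
        Q=[tang('top',c,ta,.06,q,h) for q in (1,-1)];Q.sort(key=lambda z:-z[0]*s)
        pt('top',P[0],topc(*a));pt('top',Q[0],topc(*b))
    th=np.linspace(0,2*np.pi,90);C=c+(Rz(ta)@np.array([.045*np.cos(th),-.06+0*th,.045*np.sin(th)])).T
    e=proj('side',C);L=sidec(326,240);T=sidec(400,164)
    r.append(e[:,0].max()-sidec(485,0)[0]);r.append(e[:,1].max()-sidec(0,315)[1])
    return np.array(r)
s=least_squares(model,[.023,.5,0,.1,-.03,.42,-.03,.1,.45,0,.1],loss='soft_l1')
h,rx,ry,ra,bx,tx,ty,ta,*b=s.x
print(np.round(s.x,4));print(np.round(model(s.x),2))
d=Rz(ra).T@np.array([tx-rx,ty-ry,0]);print('tin in rest',d,ta-ra)
E
python3 fit.py
```

```text
[ 0.46192757 -0.07940533  1.08078283] [ 0.35835438 -0.8376773   0.59769975]
[ 0.0244  0.6072  0.0356  0.1594 -0.022   0.5265 -0.0062  0.1313  0.5405
  0.0007  0.1348]
[-0.35 -0.58 -1.11 -0.63 -0.27 -0.77  1.82  3.43  1.38  1.17  0.61  0.49
  0.97 -0.37 -0.38  0.28 -0.49  0.92  2.52 -0.81  1.35 -0.79 -1.15  0.37
  0.22  2.08 -0.12  0.41 -0.44 -0.43 -1.08  0.04 -0.58  0.55  1.91 -1.17
  1.16  0.77  1.63]
tin in rest [-0.08634504 -0.02846369  0.        ] -0.028029590672661836
```

```bash
sed -i 's/h,rx,ry,ra,bx,tx,ty,ta,bcx,bcy,ba=p/h,rx,ry,ra,bx,tx,ty,ta,bcx,bcy,ba,px=p/; s/W(-.05,.06,.05)/W(px-.05,.06,.05)/; s/W(.05,.06,.05)/W(px+.05,.06,.05)/g; s/.45,0,.1\],loss/.45,0,.1,0],loss/' fit.py; python3 fit.py
```

```text
[ 0.46192757 -0.07940533  1.08078283] [ 0.35835438 -0.8376773   0.59769975]
[ 2.450e-02  6.138e-01  3.590e-02  1.301e-01 -2.650e-02  5.265e-01
 -6.200e-03  1.313e-01  5.405e-01  6.000e-04  1.348e-01 -1.040e-02]
[-0.66  0.39 -0.12  0.1  -0.2  -0.31  0.2   0.1  -0.1   0.79  1.04  0.04
  1.02 -0.36 -0.39  0.31 -0.5   0.96  2.53 -0.8   1.37 -0.81 -1.18  0.36
  0.19  2.09 -0.15  0.41 -0.48 -0.42 -1.08  0.04 -0.58  0.56  1.92 -1.17
  1.17  0.76  1.58]
tin in rest [-0.09208605 -0.03040886  0.        ] 0.0012700522738399722
```

Confirmed: the tin meant is the large silver one with the lid seam on its right, at (251,250) in the top image. The fit puts it at rest x=-92 mm, y=-30 mm, yaw about equal to the rest's. The board's top is at 24.5 mm and the bead crest near x=-26 mm.

The rows shut the fingers and move above the tin at z about 0.22.

```bash
cat > st.py <<'E'
from station import sense
import numpy as np
from scipy.spatial.transform import Rotation as Ro
o=np.array([.6138,.0359,.0245]);a=.1301
X=np.array([np.cos(a),np.sin(a),0]);Y=np.array([-np.sin(a),np.cos(a),0])
def show():
    s=sense();p=s['tcp_pos']-o;R=s['ee_rot'];Rt=np.c_[-Y,-X,[0,0,-1]]
    print('t %.2f rest mm'%s['time_s'],np.round(1000*np.array([p@X,p@Y,p[2]]),1),'turn left',np.round(np.degrees(Ro.from_matrix(R.T@Rt).as_rotvec()),2),
     'F rest',np.round([s['wrist_force']@X,s['wrist_force']@Y,s['wrist_force'][2]],1),'w %.2f'%s['gripper_width'],'j',np.round(s['joints'],0))
    return s
if __name__=='__main__':show()
E
python3 -m jog '[[-2.7,2.5,0,0,0,0],[-2.7,2.5,0,0,0,0],[-2.7,2.5,0,0,0,0],[-2.7,2.5,0,0,0,0],[-2.7,2.5,0,0,0,0]]' 0
python3 -m jog '[[-2.7,2.5,0,0,0,0],[-2.7,2.5,0,0,0,0],[-2.7,2.5,0,0,0,0],[-2.7,2.5,0,0,0,0],[-2.7,2.5,0,0,0,0]]'
python3 -m jog '[[-2.7,2.5,0,0,0,0],[-2.7,2.5,0,0,0,0],[-2.7,2.5,0,0,0,0],[-2.7,2.5,0,0,0,0],[-2.7,2.5,0,0,0,0]]'
python3 -m jog '[[0,0,0,0,0,-7],[0,0,0,0,0,-7],[0,0,0,0,0,-7],[0,0,0,0,0,-7],[0,0,0,0,0,-7]]'
python3 -m jog '[[0,0,0,0,0,-7],[0,0,0,0,0,-7],[0,0,0,0,0,-7],[0,0,0,0,0,-7],[0,0,0,0,0,-7]]'
python3 st.py
```

```text
time_s: 0.57
tcp_pos: [0.292, -0.4262, 0.2222]
ee_rot: [[-0.945, -0.328, -0.0], [-0.328, 0.945, 0.001], [0.0, 0.001, -1.0]]
wrist_force: [0.6, -0.8, 0.1]
gripper_width: 0.708
time_s: 0.98
tcp_pos: [0.3785, -0.2637, 0.2225]
ee_rot: [[-0.945, -0.328, 0.0], [-0.328, 0.945, 0.0], [-0.0, 0.0, -1.0]]
wrist_force: [1.2, -0.1, -0.5]
gripper_width: 0.324
time_s: 1.4
tcp_pos: [0.4649, -0.1012, 0.2226]
ee_rot: [[-0.944, -0.329, 0.0], [-0.329, 0.944, 0.0], [-0.0, 0.0, -1.0]]
wrist_force: [0.8, -0.7, -0.2]
gripper_width: 0.018
time_s: 1.82
tcp_pos: [0.4645, -0.1028, 0.2223]
ee_rot: [[-0.58, -0.815, -0.001], [-0.815, 0.58, 0.0], [0.0, 0.001, -1.0]]
wrist_force: [-0.5, 0.4, 0.9]
gripper_width: -0.0
time_s: 2.23
tcp_pos: [0.4644, -0.103, 0.2223]
ee_rot: [[-0.008, -1.0, -0.001], [-1.0, 0.008, 0.0], [-0.0, 0.001, -1.0]]
wrist_force: [0.1, -0.6, 0.1]
gripper_width: 0.01
t 2.23 rest mm [-166.1 -118.3  197.8] turn left [ 0.03  0.01 -7.93] F rest [ 0.  -0.6  0.1] w 0.01 j [  7.   7. -20.  -0. -63.  -8.]
```

```bash
python3 -m jog '[[0,0,0,0,0,-4],[0,0,0,0,0,-3.9],[-2.94,-2.13,0,0,0,0],[-2.94,-2.13,0,0,0,0],[-2.94,-2.13,0,0,0,0]]' >/dev/null
python3 -m jog '[[0,0,3,0,0,0],[0,0,3,0,0,0],[0,0,2,0,0,0],[0,0,0.8,0,0,0],[0,0,0,0,0,0]]' >/dev/null
python3 st.py
python3 - <<'E'
from station import capture
import cv2
for n,b in(("side",(110,140)),("top",(150,160))):
    a=capture(n)["frame"][b[0]:b[0]+150,b[1]:b[1]+190,::-1]
    cv2.imwrite(f"pics/{n}1.png",cv2.resize(a,None,fx=4,fy=4,interpolation=cv2.INTER_CUBIC))
E
```

```text
t 3.07 rest mm [-102.9  -30.7  108. ] turn left [ 0.29 -0.03 -0.38] F rest [0.1 0.7 0.1] w 0.01 j [ 17.  17. -22.  -0. -52. -10.]
```

View pics/side1.png

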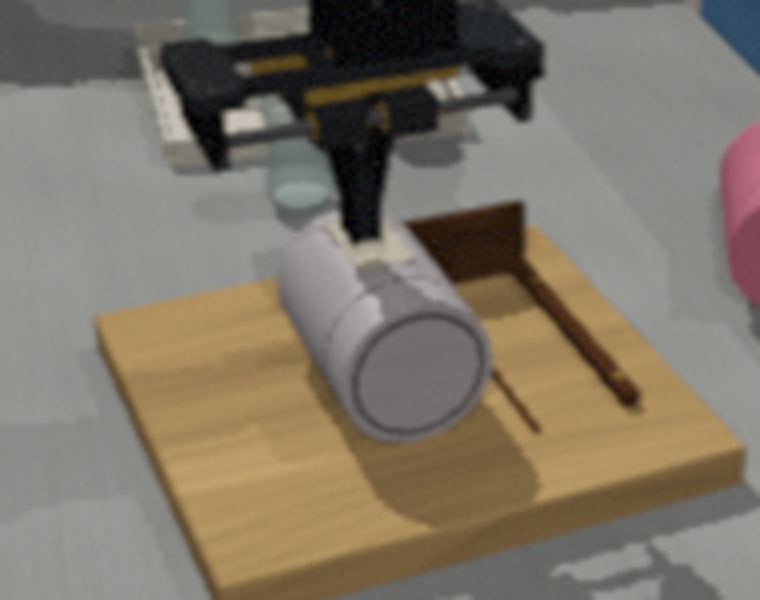

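```bash
python3 -m jog '[[0,0,0.4,0,0,0],[0,0,0.4,0,0,0],[0,0,0.3,0,0,0],[0,0,0.2,0,0,0],[0,0,0,0,0,0]]' >/dev/null
python3 st.py
python3 -m jog '[[0,0,0.05,0,0,0],[0,0,0.05,0,0,0],[0,0,0.05,0,0,0],[0,0,0,0,0,0],[0,0,0,0,0,0]]' >/dev/null
python3 st.py
```

```text
t 3.58 rest mm [-101.7  -30.7   96.8] turn left [ 0.03  0.   -0.38] F rest [ 1.1  0.9 -0.3] w 0.01 j [ 17.  17. -23.  -0. -50. -10.]
t 4.00 rest mm [-101.4  -30.6   95.6] turn left [-0.   -0.   -0.37] F rest [ 0.2 -0.1  0.3] w 0.00 j [ 17.  18. -23.   0. -50. -10.]
```

```bash
python3 -m jog '[[0,0,0.05,0,0,0],[0,0,0.05,0,0,0],[0,0,0.0,0,0,0],[0,0,0,0,0,0],[0,0,0,0,0,0]]' >/dev/null
python3 st.py
```

```text
t 4.42 rest mm [-101.4  -30.6   94.5] turn left [ 0.   -0.   -0.37] F rest [-1.1  0.4 -0.2] w 0.01 j [ 17.  18. -23.   0. -50. -10.]
```

```bash
D='d'
python3 -m jog '[[0,0,0.05,0,0,0],[0,0,0.05,0,0,0],[0,0,0.05,0,0,0],[0,0,0,0,0,0],[0,0,0,0,0,0]]' >/dev/null
python3 st.py
python3 -m jog '[[0,0,0.05,0,0,0],[0,0,0.05,0,0,0],[0,0,0.0,0,0,0],[0,0,0,0,0,0],[0,0,0,0,0,0]]' >/dev/null
python3 st.py
```

```text
t 4.83 rest mm [-101.5  -30.6   93. ] turn left [ 0.01 -0.   -0.37] F rest [ 0.8 -0.6 -0.9] w 0.01 j [ 17.  18. -23.  -0. -49. -10.]
t 5.25 rest mm [-101.1  -30.6   92.4] turn left [-0.05 -0.   -0.36] F rest [0.1 0.1 2.6] w 0.00 j [ 17.  18. -23.   0. -49. -10.]
```

```bash
python3 -m jog '[[0,0,0.03,0,0,0],[0,0,0.03,0,0,0],[0,0,0.0,0,0,0],[0,0,0,0,0,0],[0,0,0,0,0,0]]' >/dev/null
python3 st.py
```

```text
t 5.67 rest mm [-100.6  -30.6   92.3] turn left [-0.12 -0.01 -0.34] F rest [ 0.5 -0.8  4.8] w 0.00 j [ 17.  18. -23.   0. -49. -10.]
```

```bash
python3 -m jog '[[0,0,0.03,0,0,0],[0,0,0.03,0,0,0],[0,0,0.0,0,0,0],[0,0,0,0,0,0],[0,0,0,0,0,0]]' >/dev/null
python3 st.py
python3 -m jog '[[0,-0.1,0,0,0,0],[0,-0.2,0,0,0,0],[0,-0.2,0.0,0,0,0],[0,-0.2,0,0,0,0],[0,-0.1,0,0,0,0]]' >/dev/null
python3 st.py
```

```text
t 6.08 rest mm [-100.1  -30.6   92.3] turn left [-0.19 -0.02 -0.33] F rest [ 0.4 -0.1  8.5] w 0.00 j [ 17.  18. -23.   0. -49. -10.]
t 6.50 rest mm [-91.5 -30.6  92.5] turn left [-0.25 -0.01 -0.32] F rest [-0.4  0.3  8.2] w 0.01 j [ 17.  18. -22.   0. -49. -10.]
```

```bash
python3 -m jog '[[0,-0.2,0,0,0,0],[0,-0.3,0,0,0,0],[0,-0.3,0.0,0,0,0],[0,-0.3,0,0,0,0],[0,-0.2,0,0,0,0]]' >/dev/null
python3 st.py
python3 -m jog '[[0,-0.2,0,0,0,0],[0,-0.3,0,0,0,0],[0,-0.3,0.0,0,0,0],[0,-0.3,0,0,0,0],[0,-0.1,0,0,0,0]]' >/dev/null
python3 st.py
python3 - <<'E'
from station import capture
import cv2
for n,b in(("side",(110,140)),("top",(150,160))):
    a=capture(n)["frame"][b[0]:b[0]+150,b[1]:b[1]+190,::-1]
    cv2.imwrite(f"pics/{n}2.png",cv2.resize(a,None,fx=4,fy=4,interpolation=cv2.INTER_CUBIC))
E
```

```text
t 6.92 rest mm [-78.5 -30.6  92.6] turn left [-0.25 -0.01 -0.32] F rest [0.9 0.4 7.6] w 0.01 j [ 17.  20. -20.   0. -50. -10.]
t 7.33 rest mm [-66.4 -30.6  92.4] turn left [-0.24 -0.01 -0.32] F rest [0.2 0.4 7.8] w 0.01 j [ 17.  21. -18.   0. -51.  -9.]
```

View pics/side2.png

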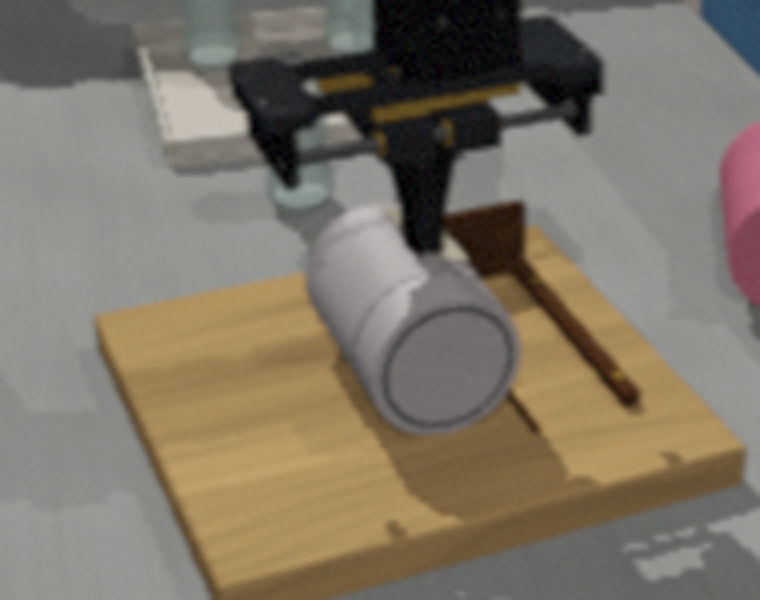

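View pics/top2.png

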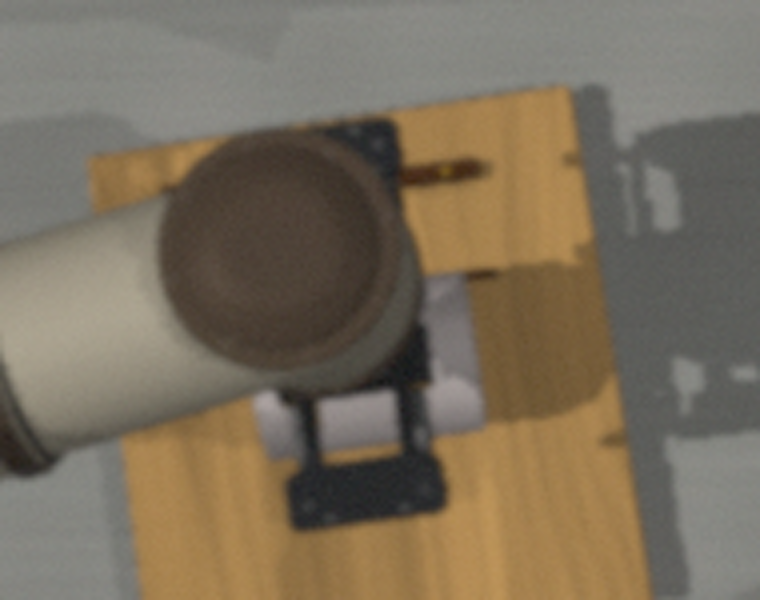

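The tin rolled as predicted: lid centre from (245,203) to (253,201) in the side image, tin now at about x=-74 mm, still parallel to the bead. Next I lift, set back and repeat.

```bash
python3 -m jog '[[0,0,-0.3,0,0,0],[0,0,-0.5,0,0,0],[0,0.5,0,0,0,0],[0,0.6,0,0,0,0],[0,0.4,0,0,0,0]]' >/dev/null
python3 st.py
python3 -m jog '[[0,0,0.3,0,0,0],[0,0,0.2,0,0,0],[0,0,0.1,0,0,0],[0,0,0.0,0,0,0],[0,0,0,0,0,0]]' >/dev/null
python3 st.py
```

```text
t 7.85 rest mm [-84.9 -30.8  98.4] turn left [ 0.1   0.01 -0.4 ] F rest [-0.8 -0.6 -0.7] w 0.00 j [ 17.  19. -20.  -0. -51. -10.]
t 8.27 rest mm [-83.3 -30.7  92.7] turn left [ 0.01 -0.   -0.38] F rest [-0.   0.1 -0.4] w 0.00 j [ 17.  19. -20.  -0. -50. -10.]
```

```bash
python3 -m jog '[[0,0,0.04,0,0,0],[0,0,0.04,0,0,0],[0,0,0.04,0,0,0],[0,0,0.0,0,0,0],[0,0,0,0,0,0]]' >/dev/null
python3 st.py
```

```text
t 8.68 rest mm [-82.6 -30.7  92.4] turn left [-0.11 -0.01 -0.35] F rest [0.3 0.4 5.3] w 0.00 j [ 17.  19. -21.   0. -50. -10.]
```

```bash
python3 -m jog '[[0,0,0.03,0,0,0],[0,-0.1,0.02,0,0,0],[0,-0.2,0,0,0,0],[0,-0.3,0,0,0,0],[0,-0.3,0,0,0,0]]' >/dev/null
python3 st.py
python3 -m jog '[[0,-0.3,0,0,0,0],[0,-0.3,0,0,0,0],[0,-0.3,0,0,0,0],[0,-0.3,0,0,0,0],[0,-0.2,0,0,0,0]]' >/dev/null
python3 st.py
python3 -m jog '[[0,-0.2,0,0,0,0],[0,-0.2,0,0,0,0],[0,-0.2,0,0,0,0],[0,-0.2,0,0,0,0],[0,0,0,0,0,0]]' >/dev/null
python3 st.py
```

```text
t 9.10 rest mm [-73.1 -30.7  92.6] turn left [-0.19 -0.01 -0.33] F rest [0.2 0.4 7.5] w 0.00 j [ 17.  20. -19.   0. -50. -10.]
t 9.52 rest mm [-58.8 -30.7  92.6] turn left [-0.2  -0.   -0.33] F rest [-0.7  1.1  6.9] w 0.00 j [ 16.  21. -17.   0. -51.  -9.]
t 9.93 rest mm [-50.8 -30.7  92.3] turn left [-0.2   0.   -0.34] F rest [-0.1  0.2  6. ] w 0.00 j [ 16.  22. -16.   0. -52.  -9.]
```

```bash
python3 -m jog '[[0,0,-0.3,0,0,0],[0,0,-0.5,0,0,0],[0,0.5,0,0,0,0],[0,0.6,0,0,0,0],[0,0.4,0,0,0,0]]' >/dev/null
python3 st.py
python3 -m jog '[[0,0,0.3,0,0,0],[0,0,0.3,0,0,0],[0,0,0.1,0,0,0],[0,0,0.03,0,0,0],[0,0,0,0,0,0]]' >/dev/null
python3 st.py
```

```text
t 10.35 rest mm [-69.  -30.9  98.6] turn left [ 0.1   0.01 -0.4 ] F rest [ 0.1 -0.3 -0.7] w 0.00 j [ 17.  20. -18.  -0. -52.  -9.]
t 10.77 rest mm [-66.5 -30.8  92.5] turn left [-0.11 -0.02 -0.34] F rest [ 1.1 -0.4  4.6] w 0.01 j [ 17.  21. -18.   0. -51.  -9.]
```

```bash
python3 -m jog '[[0,0,0.03,0,0,0],[0,-0.1,0.03,0,0,0],[0,-0.2,0,0,0,0],[0,-0.3,0,0,0,0],[0,-0.3,0,0,0,0]]' >/dev/null
python3 st.py
python3 -m jog '[[0,-0.3,0,0,0,0],[0,-0.3,0,0,0,0],[0,-0.3,0,0,0,0],[0,-0.2,0,0,0,0],[0,0,0,0,0,0]]' >/dev/null
python3 st.py
python3 -m jog '[[0,-0.1,0,0,0,0],[0,-0.1,0,0,0,0],[0,0,0,0,0,0],[0,0,0,0,0,0],[0,0,0,0,0,0]]' >/dev/null
python3 st.py
python3 - <<'E'
from station import capture
import cv2
for n,b in(("side",(110,140)),):
    a=capture(n)["frame"][b[0]:b[0]+150,b[1]:b[1]+190,::-1]
    cv2.imwrite(f"pics/{n}3.png",cv2.resize(a,None,fx=4,fy=4,interpolation=cv2.INTER_CUBIC))
E
```

```text
t 11.18 rest mm [-57.  -30.9  92.6] turn left [-0.18 -0.01 -0.33] F rest [0.4 0.3 6.9] w 0.01 j [ 16.  21. -17.   0. -51.  -9.]
t 11.60 rest mm [-45.5 -30.9  92.6] turn left [-0.22 -0.01 -0.33] F rest [-0.2  1.1  7.2] w 0.01 j [ 16.  22. -15.   0. -52.  -9.]
t 12.02 rest mm [-43.9 -30.9  92.6] turn left [-0.2  -0.01 -0.33] F rest [1.1 0.4 6.8] w 0.00 j [ 16.  23. -15.   0. -52.  -9.]
```

View pics/side3.png

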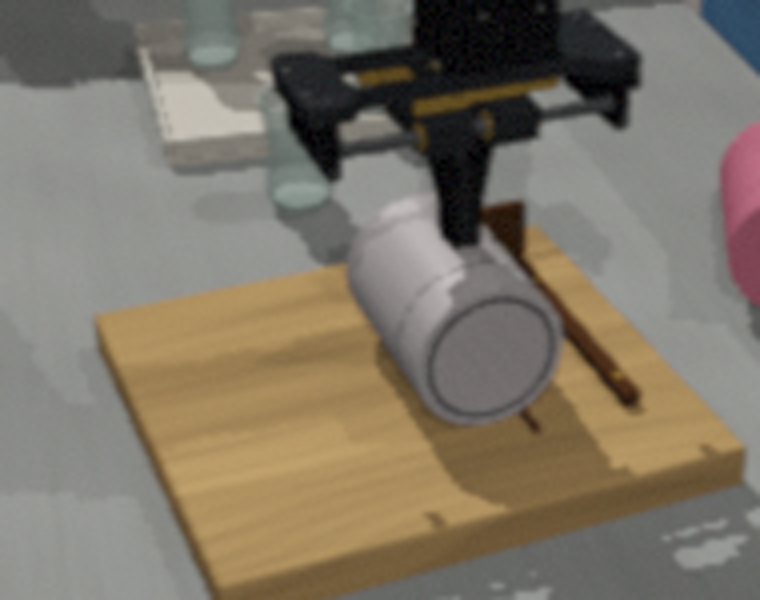

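```bash
cat > lid.py <<'E'
from h import *
def lid(x,y=-30.4,z=45,h=.0255,yaw=0.1301):
    o=np.array([.6138,.0359,h]);R=Rz(.1301);th=np.linspace(0,6.2832,180)
    c=o+R@np.array([x,y,z])/1000
    C=c+(Rz(yaw)@np.array([.045*np.cos(th),-.06+0*th,.045*np.sin(th)])).T
    e=(proj('side',C)-[140,110]+.5)*4-.5
    return np.round([e[:,0].min(),e[:,0].max(),e[:,1].min(),e[:,1].max()])
if __name__=='__main__':
    for x in(-92,-74.5,-58,-50,-46,-42):print(x,lid(x))
E
python3 lid.py
python3 - <<'E'
import cv2
for i in (1,3):
    a=cv2.imread(f'pics/side{i}.png')[260:460,320:600];cv2.imwrite(f'pics/z{i}.png',cv2.resize(a,None,fx=2.8,fy=2.8))
E
```

```text
-92 [342. 494. 305. 445.]
-74.5 [372. 523. 299. 438.]
-58 [401. 549. 293. 431.]
-50 [414. 562. 290. 428.]
-46 [421. 568. 288. 427.]
-42 [428. 574. 287. 425.]
```

View pics/z3.png

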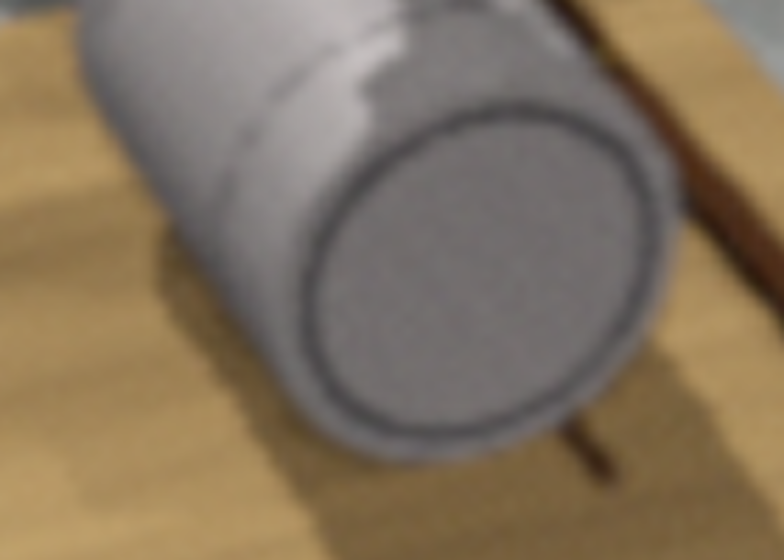

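View pics/z1.png

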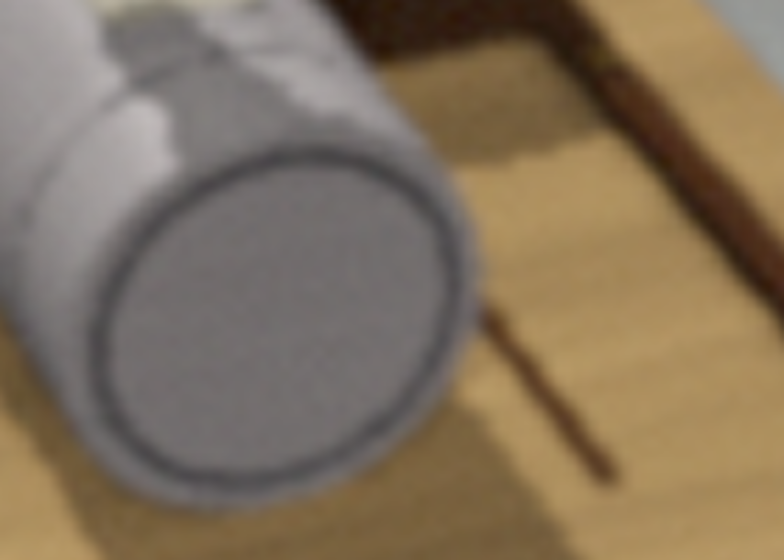

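Side view: the lid's right edge is at about (281,172) full-frame, so the tin is at x≈-48.5. The bead should begin near -43, so I add 3 mm of rolling before setting back for the bead stroke.

```bash
python3 -m jog '[[0,-0.1,0,0,0,0],[0,-0.2,0,0,0,0],[0,-0.2,0,0,0,0],[0,-0.1,0,0,0,0],[0,0,0,0,0,0]]' >/dev/null
python3 st.py
python3 -m jog '[[0,0,-0.3,0,0,0],[0,0,-0.5,0,0,0],[0,0.6,0,0,0,0],[0,0.7,0,0,0,0],[0,0.6,0,0,0,0]]' >/dev/null
python3 st.py
python3 -m jog '[[0,0.1,0.3,0,0,0],[0,0,0.2,0,0,0],[0,0,0.1,0,0,0],[0,0,0.0,0,0,0],[0,0,0,0,0,0]]' >/dev/null
python3 st.py
```

```text
t 12.48 rest mm [-37.8 -30.9  92.4] turn left [-0.19 -0.01 -0.33] F rest [1.3 0.1 6.7] w 0.01 j [ 16.  23. -14.   0. -52.  -9.]
t 12.90 rest mm [-59.9 -30.9  98.7] turn left [ 0.09  0.01 -0.4 ] F rest [-0.  -0.3 -0.9] w 0.01 j [ 16.  21. -17.  -0. -52.  -9.]
t 13.32 rest mm [-59.3 -30.9  93. ] turn left [ 0.02 -0.01 -0.37] F rest [-0.6 -0.9  0.7] w 0.00 j [ 16.  21. -17.   0. -51.  -9.]
```

```bash
python3 -m jog '[[0,-0.2,-0.1,0,0,0],[0,0,0.1,0,0,0],[0,0,0.05,0,0,0],[0,0,0.05,0,0,0],[0,0,0.05,0,0,0]]' >/dev/null
python3 st.py
python3 -m jog '[[0,0,0.03,0,0,0],[0,0,0.02,0,0,0],[0,0,0,0,0,0],[0,0,0,0,0,0],[0,0,0,0,0,0]]' >/dev/null
python3 st.py
```

```text
t 13.73 rest mm [-57.  -30.9  92.2] turn left [-0.05 -0.01 -0.36] F rest [1.2 0.5 3.5] w 0.00 j [ 16.  22. -17.   0. -51.  -9.]
t 14.15 rest mm [-56.7 -30.9  92.1] turn left [-0.11 -0.01 -0.35] F rest [-0.9 -0.2  6. ] w 0.00 j [ 16.  22. -17.   0. -51.  -9.]
```

```bash
python3 -m jog '[[0,0,0.03,0,0,0],[0,0,0.03,0,0,0],[0,0,0,0,0,0],[0,0,0,0,0,0],[0,0,0,0,0,0]]' >/dev/null
python3 st.py
python3 -m jog '[[0,-0.1,0,0,0,0],[0,-0.1,0,0,0,0],[0,-0.1,0,0,0,0],[0,0,0,0,0,0],[0,0,0,0,0,0]]' >/dev/null
python3 st.py
```

```text
t 14.57 rest mm [-56.2 -30.9  92.1] turn left [-0.18 -0.01 -0.34] F rest [-0.4  0.2  6.9] w 0.00 j [ 16.  22. -17.   0. -51.  -9.]
t 14.98 rest mm [-53.  -30.9  92.3] turn left [-0.22 -0.01 -0.33] F rest [-0.5  1.   7.4] w 0.01 j [ 16.  22. -17.   0. -51.  -9.]
```

```bash
python3 -m jog '[[0,-0.1,0,0,0,0],[0,-0.1,0,0,0,0],[0,-0.1,0,0,0,0],[0,0,0,0,0,0],[0,0,0,0,0,0]]' >/dev/null
python3 st.py
```

```text
t 15.40 rest mm [-50.7 -30.9  92.3] turn left [-0.13 -0.01 -0.33] F rest [-1.   1.7 10.2] w 0.01 j [ 16.  22. -16.   0. -52.  -9.]
```

Pressure rose from 7.4 to 10.2 N with an opposing x force, so the bead is felt at tin x≈-43, crest ≈-26. Next is climbing with a matching rise.

```bash
python3 -m jog '[[0,-0.1,-0.01,0,0,0],[0,-0.1,-0.01,0,0,0],[0,-0.1,-0.01,0,0,0],[0,0,0,0,0,0],[0,0,0,0,0,0]]' >/dev/null
python3 st.py
```

```text
t 15.82 rest mm [-48.1 -30.9  92.8] turn left [-0.08 -0.01 -0.33] F rest [-3.3  2.9 10.8] w 0.00 j [ 16.  22. -16.   0. -52.  -9.]
```

```bash
python3 -m jog '[[0,-0.1,-0.02,0,0,0],[0,-0.1,-0.01,0,0,0],[0,-0.1,-0.01,0,0,0],[0,0,0,0,0,0],[0,0,0,0,0,0]]' >/dev/null
python3 st.py
```

```text
t 16.23 rest mm [-44.7 -30.9  93.4] turn left [-0.13 -0.02 -0.32] F rest [-2.6  1.9 10.1] w 0.00 j [ 16.  23. -15.   0. -52.  -9.]
```

```bash
python3 -m jog '[[0,-0.1,-0.01,0,0,0],[0,-0.1,-0.01,0,0,0],[0,-0.1,-0.01,0,0,0],[0,-0.1,-0.01,0,0,0],[0,0,0,0,0,0]]' >/dev/null
python3 st.py
```

```text
t 16.65 rest mm [-40.2 -30.9  94. ] turn left [-0.19 -0.02 -0.32] F rest [-2.5  2.3 11.1] w 0.00 j [ 16.  23. -15.   0. -52.  -9.]
```

```bash
python3 -m jog '[[0,-0.1,-0.01,0,0,0],[0,-0.1,-0.01,0,0,0],[0,-0.1,-0.01,0,0,0],[0,-0.1,-0.01,0,0,0],[0,0,0,0,0,0]]' >/dev/null
python3 st.py
```

```text
t 17.07 rest mm [-36.  -30.9  94.5] turn left [-0.22 -0.02 -0.31] F rest [-0.6  2.1 11.6] w 0.01 j [ 16.  23. -14.   0. -53.  -9.]
```

```bash
python3 -m jog '[[0,-0.1,-0.01,0,0,0],[0,-0.1,-0.01,0,0,0],[0,-0.1,-0.01,0,0,0],[0,-0.1,0,0,0,0],[0,-0.1,0,0,0,0]]' >/dev/null
python3 st.py
python3 -m jog '[[0,-0.1,-0.01,0,0,0],[0,-0.1,-0.01,0,0,0],[0,-0.1,0,0,0,0],[0,-0.1,0,0,0,0],[0,-0.1,0,0,0,0]]' >/dev/null
python3 st.py
```

```text
t 17.48 rest mm [-30.9 -31.   94.9] turn left [-0.24 -0.02 -0.31] F rest [-1.   2.5 10.1] w 0.00 j [ 16.  24. -13.   0. -53.  -9.]
t 17.90 rest mm [-25.6 -31.   95.2] turn left [-0.28 -0.02 -0.31] F rest [-0.8  0.3 11.8] w 0.01 j [ 16.  24. -12.   0. -53.  -9.]
```

```bash
python3 -m jog '[[0,-0.1,0,0,0,0],[0,-0.1,0,0,0,0],[0,-0.1,0,0,0,0],[0,-0.1,0,0,0,0],[0,-0.1,0,0,0,0]]' >/dev/null
python3 st.py
python3 -m jog '[[0,-0.1,0,0,0,0],[0,-0.1,0,0,0,0],[0,-0.1,0,0,0,0],[0,-0.1,0,0,0,0],[0,-0.1,0,0,0,0]]' >/dev/null
python3 st.py
```

```text
t 18.32 rest mm [-20.3 -31.   95.2] turn left [-0.32 -0.02 -0.31] F rest [ 0.8  0.6 10. ] w 0.00 j [ 16.  24. -12.   0. -54.  -9.]
t 18.73 rest mm [-15.2 -31.   94.9] turn left [-0.32 -0.02 -0.31] F rest [1.2 1.9 8.6] w 0.00 j [ 16.  25. -11.   0. -54.  -9.]
```

```bash
python3 -m jog '[[0,-0.1,0.01,0,0,0],[0,-0.1,0.01,0,0,0],[0,-0.1,0.01,0,0,0],[0,-0.1,0.01,0,0,0],[0,-0.1,0,0,0,0]]' >/dev/null
python3 st.py
python3 - <<'E'
from station import capture
import cv2
for n,b in(("side",(110,140)),):
    a=capture(n)["frame"][b[0]:b[0]+150,b[1]:b[1]+190,::-1]
    cv2.imwrite(f"pics/{n}4.png",cv2.resize(a,None,fx=4,fy=4,interpolation=cv2.INTER_CUBIC))
E
```

```text
t 19.15 rest mm [-10.  -31.   94.5] turn left [-0.35 -0.01 -0.31] F rest [1.1 0.6 6.5] w 0.01 j [ 16.  25. -10.   0. -54.  -9.]
```

View pics/side4.png

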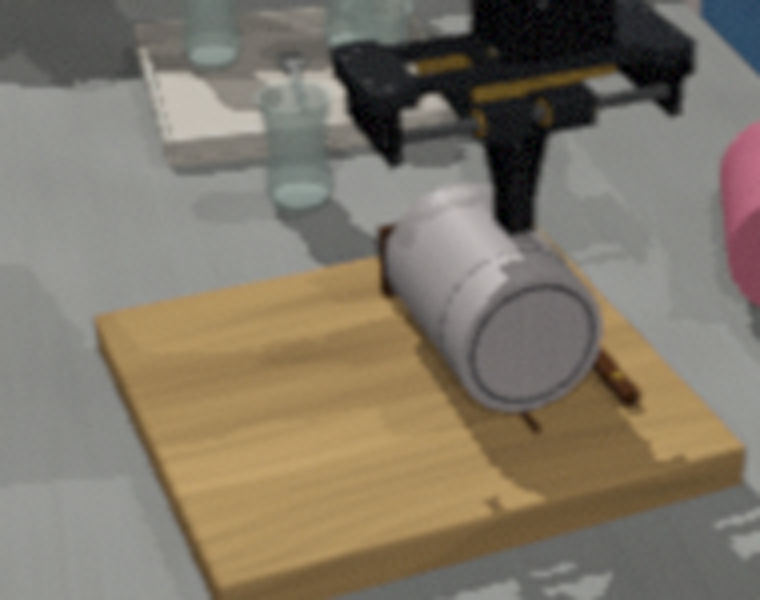

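The tin is past the crest (lid right edge (290,…), x≈-23, z falling, Fx now positive). I lift and let it roll down.

```bash
python3 -m jog '[[0,0,-0.3,0,0,0],[0,0,-0.5,0,0,0],[0,0,-1,0,0,0],[0,0,0,0,0,0],[0,0,0,0,0,0]]' >/dev/null
python3 -m jog '[[0,0,0,0,0,0],[0,0,0,0,0,0],[0,0,0,0,0,0],[0,0,0,0,0,0],[0,0,0,0,0,0]]' >/dev/null
python3 st.py
python3 - <<'E'
from station import capture
import cv2
for n,b in(("side",(110,140)),):
    a=capture(n)["frame"][b[0]:b[0]+150,b[1]:b[1]+190,::-1]
    cv2.imwrite(f"pics/{n}5.png",cv2.resize(a,None,fx=4,fy=4,interpolation=cv2.INTER_CUBIC))
E
```

```text
t 20.03 rest mm [-12.5 -31.2 110. ] turn left [ 0.03 -0.   -0.37] F rest [ 0.1 -0.7  0.5] w 0.01 j [ 16.  24.  -9.  -0. -56.  -9.]
```

View pics/side5.png

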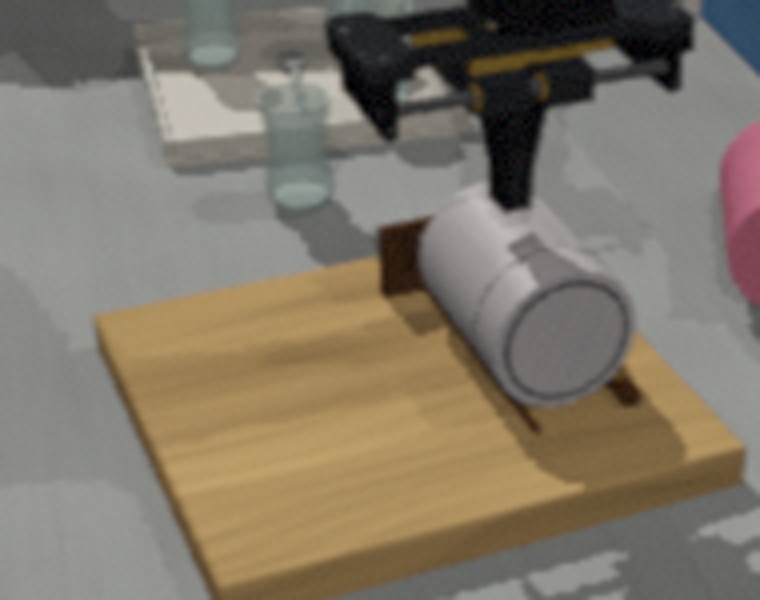

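```bash
python3 -m jog '[[1.5,-0.2,-0.3,0,0,0],[2.5,-0.3,0,0,0,0],[2.5,-0.3,0,0,0,0],[2,-0.2,0,0,0,0],[1,0,0,0,0,0]]' >/dev/null
python3 -m jog '[[0,0,0,0,0,0],[0,0,0,0,0,0],[0,0,0,0,0,0],[0,0,0,0,0,0],[0,0,0,0,0,0]]' >/dev/null
python3 st.py
python3 - <<'E'
from lid import lid
for x in(-12,-6,-3,0):print(x,lid(x))
from station import capture
import cv2
for n,b in(("side",(110,140)),("top",(150,160))):
    a=capture(n)["frame"][b[0]:b[0]+150,b[1]:b[1]+190,::-1]
    cv2.imwrite(f"pics/{n}6.png",cv2.resize(a,None,fx=4,fy=4,interpolation=cv2.INTER_CUBIC))
E
```

```text
t 20.92 rest mm [  -3.  -125.2  113.4] turn left [-0.01  0.01 -0.29] F rest [ 0.1  0.9 -1. ] w 0.00 j [  7.  27.  -5.  -0. -58.   1.]
-12 [478. 621. 277. 413.]
-6 [488. 630. 274. 411.]
-3 [492. 635. 273. 410.]
0 [497. 640. 272. 409.]
```

View pics/side6.png

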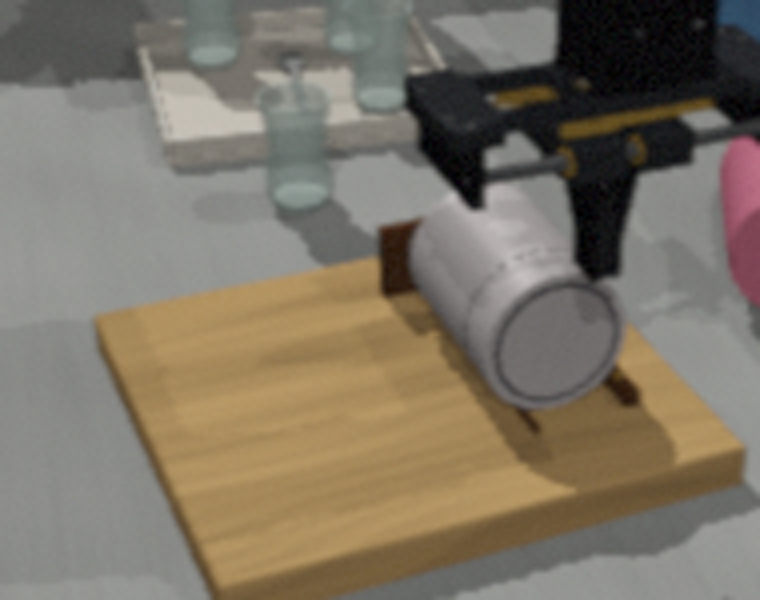

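View pics/top6.png

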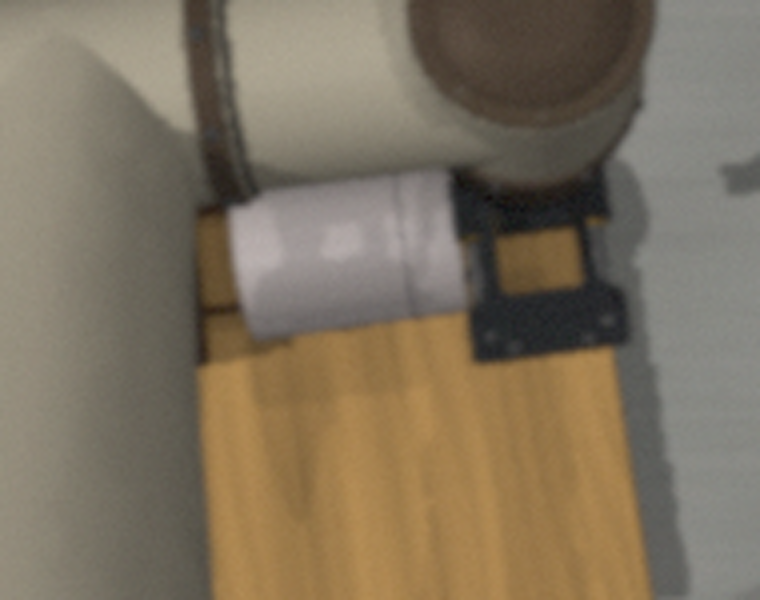

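The tin lies in the rest: lid right edge (295,191) full-frame, x≈-11 mm, settled on the bead side between bead and rail. I go down beside the lid.

```bash
python3 -m jog '[[0,0.4,1.5,0,0,0],[0,0.3,2,0,0,0],[0,0,2,0,0,0],[0,0,1.2,0,0,0],[0,0,0.5,0,0,-0.3]]' >/dev/null
python3 -m jog '[[0,0,0,0,0,0],[0,0,0,0,0,0],[0,0,0,0,0,0],[0,0,0,0,0,0],[0,0,0,0,0,0]]' >/dev/null
python3 st.py
python3 - <<'E'
from station import capture
import cv2
for n,b in(("side",(110,140)),):
    a=capture(n)["frame"][b[0]:b[0]+150,b[1]:b[1]+190,::-1]
    cv2.imwrite(f"pics/{n}7.png",cv2.resize(a,None,fx=4,fy=4,interpolation=cv2.INTER_CUBIC))
E
```

```text
t 21.85 rest mm [  -9.5 -126.2   42.3] turn left [-0.11 -0.01 -0.07] F rest [-1.2 -0.2  0.2] w 0.00 j [  6.  30. -10.   0. -49.   1.]
```

View pics/side7.png

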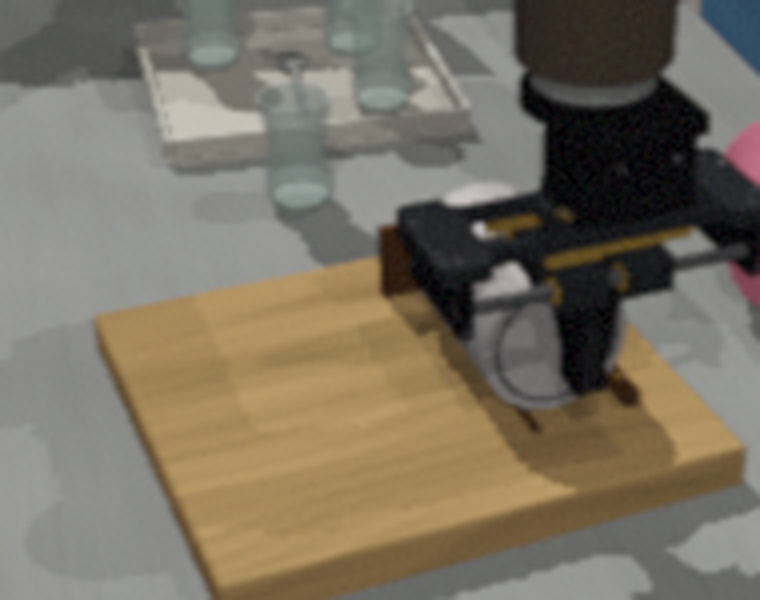

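```bash
python3 -m jog '[[-0.3,0,-0.3,0,0,0],[-0.5,0,-0.1,0,0,0],[-0.5,0,0,0,0,0],[-0.4,0,0,0,0,0],[-0.1,0,0,0,0,0]]' >/dev/null
python3 st.py
python3 -m jog '[[-0.1,0,0,0,0,0],[-0.1,0,0,0,0,0],[-0.1,0,0,0,0,0],[-0.05,0,0,0,0,0],[0,0,0,0,0,0]]' >/dev/null
python3 st.py
```

```text
t 22.32 rest mm [ -10.  -107.3   45.3] turn left [-0.    0.01 -0.02] F rest [-0.1 -0.6 -0.9] w 0.01 j [  8.  30. -11.  -0. -49.  -1.]
t 22.73 rest mm [ -10.  -104.7   45.2] turn left [ 0.01 -0.   -0.07] F rest [-0.3 -0.4  0.3] w 0.01 j [  9.  30. -11.   0. -49.  -1.]
```

```bash
python3 -m jog '[[-0.1,0,0,0,0,0],[-0.1,0,0,0,0,0],[-0.1,0,0,0,0,0],[-0.05,0,0,0,0,0],[0,0,0,0,0,0]]' >/dev/null
python3 st.py
```

```text
t 23.15 rest mm [ -10.  -101.1   45.3] turn left [-0.    0.   -0.06] F rest [-0.3 -0.3  0.3] w 0.01 j [  9.  30. -11.  -0. -49.  -1.]
```

```bash
python3 -m jog '[[-0.1,0,0,0,0,0],[-0.1,0,0,0,0,0],[-0.1,0,0,0,0,0],[0,0,0,0,0,0],[0,0,0,0,0,0]]' >/dev/null
python3 st.py
python3 -m jog '[[-0.05,0,0,0,0,0],[-0.05,0,0,0,0,0],[-0.05,0,0,0,0,0],[0,0,0,0,0,0],[0,0,0,0,0,0]]' >/dev/null
python3 st.py
```

```text
t 23.57 rest mm [-10.  -98.7  45.3] turn left [-0.   -0.03 -0.08] F rest [-0.1 -4.6 -0.2] w 0.01 j [  9.  30. -11.   0. -49.  -2.]
t 23.98 rest mm [-10.  -96.7  45.3] turn left [ 0.   -0.01 -0.06] F rest [ 0.7 -4.3 -0.8] w 0.01 j [  9.  30. -11.   0. -49.  -2.]
```

```bash
python3 -m jog '[[-0.05,0,0,0,0,0],[-0.05,0,0,0,0,0],[-0.05,0,0,0,0,0],[0,0,0,0,0,0],[0,0,0,0,0,0]]' >/dev/null
python3 st.py
```

```text
t 24.40 rest mm [-10.  -95.1  45.3] turn left [-0.    0.   -0.07] F rest [-1.1 -4.2  0.5] w 0.01 j [  9.  30. -11.  -0. -49.  -2.]
```

Contact is felt at tip y≈-99 and the tin slides at about 4.3 N. Home is expected at tip y≈-69.5.

```bash
python3 -m jog '[[-0.1,0,0,0,0,0],[-0.1,0,0,0,0,0],[-0.1,0,0,0,0,0],[-0.1,0,0,0,0,0],[-0.1,0,0,0,0,0]]' >/dev/null
python3 st.py
python3 -m jog '[[-0.1,0,0,0,0,0],[-0.1,0,0,0,0,0],[-0.1,0,0,0,0,0],[-0.1,0,0,0,0,0],[-0.1,0,0,0,0,0]]' >/dev/null
python3 st.py
python3 -m jog '[[-0.1,0,0,0,0,0],[-0.1,0,0,0,0,0],[-0.1,0,0,0,0,0],[-0.1,0,0,0,0,0],[-0.05,0,0,0,0,0]]' >/dev/null
python3 st.py
python3 - <<'E'
from station import capture
import cv2
for n,b in(("side",(110,140)),):
    a=capture(n)["frame"][b[0]:b[0]+150,b[1]:b[1]+190,::-1]
    cv2.imwrite(f"pics/{n}8.png",cv2.resize(a,None,fx=4,fy=4,interpolation=cv2.INTER_CUBIC))
E
```

```text
t 24.82 rest mm [-10.  -90.1  45.3] turn left [-0.   -0.   -0.07] F rest [ 0.3 -5.4  0.5] w 0.00 j [ 10.  29. -11.   0. -49.  -3.]
t 25.23 rest mm [-10.  -85.1  45.3] turn left [-0.   -0.   -0.07] F rest [ 0.1 -5.   0.6] w 0.00 j [ 10.  29. -12.   0. -49.  -3.]
t 25.65 rest mm [ -9.9 -80.6  45.3] turn left [-0.   -0.   -0.07] F rest [-0.5 -4.1  0.5] w 0.01 j [ 11.  29. -12.   0. -49.  -3.]
```

View pics/side8.png

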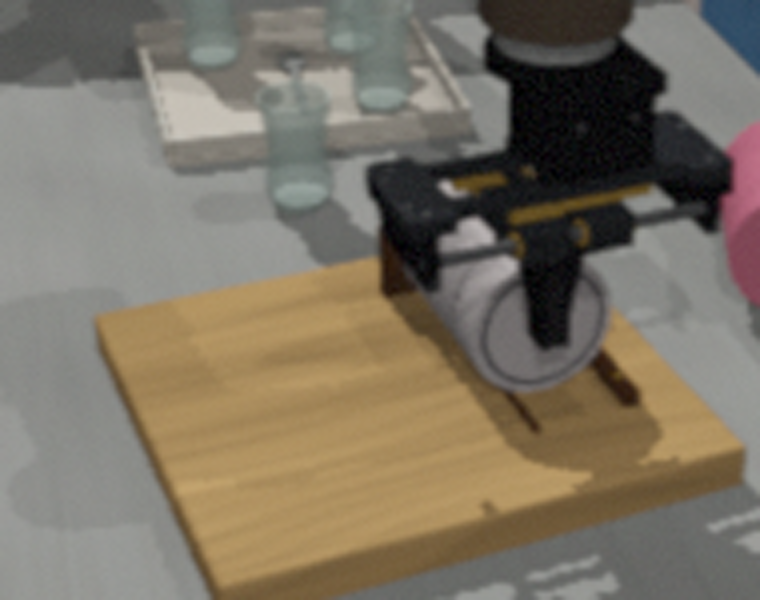

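The tin slides straight, lid central at about (276,192) full-frame, finger on the middle of the lid.

```bash
python3 -m jog '[[-0.1,0,0,0,0,0],[-0.1,0,0,0,0,0],[-0.1,0,0,0,0,0],[-0.1,0,0,0,0,0],[-0.05,0,0,0,0,0]]' >/dev/null
python3 st.py
python3 -m jog '[[-0.05,0,0,0,0,0],[-0.05,0,0,0,0,0],[-0.05,0,0,0,0,0],[0,0,0,0,0,0],[0,0,0,0,0,0]]' >/dev/null
python3 st.py
```

```text
t 26.12 rest mm [-10.  -76.1  45.3] turn left [ 0.    0.   -0.07] F rest [-0.2 -4.6  0.4] w 0.01 j [ 11.  29. -12.  -0. -49.  -4.]
t 26.53 rest mm [-10.  -74.6  45.3] turn left [-0.    0.01 -0.07] F rest [ 0.2 -4.9 -0. ] w 0.00 j [ 11.  29. -12.  -0. -49.  -4.]
```

```bash
python3 -m jog '[[-0.03,0,0,0,0,0],[-0.03,0,0,0,0,0],[-0.03,0,0,0,0,0],[0,0,0,0,0,0],[0,0,0,0,0,0]]' >/dev/null
python3 st.py
```

```text
t 26.95 rest mm [-10.  -73.8  45.3] turn left [ 0.    0.   -0.07] F rest [ 0.3 -4.5  1.6] w 0.01 j [ 11.  29. -12.  -0. -49.  -4.]
```

```bash
python3 -m jog '[[-0.03,0,0,0,0,0],[-0.03,0,0,0,0,0],[-0.03,0,0,0,0,0],[0,0,0,0,0,0],[0,0,0,0,0,0]]' >/dev/null
python3 st.py
```

```text
t 27.37 rest mm [ -9.9 -72.9  45.3] turn left [-0.    0.   -0.07] F rest [ 0.5 -5.1  0. ] w 0.00 j [ 12.  29. -12.  -0. -49.  -4.]
```

```bash
python3 -m jog '[[-0.03,0,0,0,0,0],[-0.03,0,0,0,0,0],[-0.03,0,0,0,0,0],[0,0,0,0,0,0],[0,0,0,0,0,0]]' >/dev/null
python3 st.py
```

```text
t 27.78 rest mm [-10.  -71.9  45.3] turn left [-0.    0.   -0.07] F rest [ 0.2 -5.5  0.4] w 0.01 j [ 12.  29. -12.  -0. -49.  -4.]
```

```bash
python3 -m jog '[[-0.03,0,0,0,0,0],[-0.03,0,0,0,0,0],[-0.03,0,0,0,0,0],[0,0,0,0,0,0],[0,0,0,0,0,0]]' >/dev/null
python3 st.py
```

```text
t 28.20 rest mm [-10.  -71.1  45.3] turn left [-0.    0.   -0.07] F rest [-0.2 -4.9  1.9] w 0.01 j [ 12.  29. -12.  -0. -49.  -4.]
```

```bash
python3 -m jog '[[-0.03,0,0,0,0,0],[-0.03,0,0,0,0,0],[-0.0,0,0,0,0,0],[0,0,0,0,0,0],[0,0,0,0,0,0]]' >/dev/null
python3 st.py
```

```text
t 28.62 rest mm [-10.  -70.5  45.3] turn left [ 0.    0.   -0.07] F rest [ 0.1 -4.8  1.8] w 0.01 j [ 12.  29. -12.  -0. -49.  -4.]
```

```bash
python3 -m jog '[[-0.03,0,0,0,0,0],[-0.03,0,0,0,0,0],[-0.0,0,0,0,0,0],[0,0,0,0,0,0],[0,0,0,0,0,0]]' >/dev/null
python3 st.py
```

```text
t 29.03 rest mm [-10.  -69.9  45.3] turn left [-0.    0.   -0.07] F rest [ 0.2 -5.7  1.8] w 0.01 j [ 12.  29. -12.  -0. -49.  -4.]
```

```bash
python3 -m jog '[[-0.03,0,0,0,0,0],[-0.03,0,0,0,0,0],[-0.0,0,0,0,0,0],[0,0,0,0,0,0],[0,0,0,0,0,0]]' >/dev/null
python3 st.py
```

```text
t 29.45 rest mm [ -9.9 -69.3  45.2] turn left [-0.    0.   -0.07] F rest [ 0.4 -4.8  1.2] w 0.00 j [ 12.  29. -12.  -0. -49.  -5.]
```

```bash
python3 -m jog '[[-0.03,0,0,0,0,0],[-0.03,0,0,0,0,0],[-0.0,0,0,0,0,0],[0,0,0,0,0,0],[0,0,0,0,0,0]]' >/dev/null
python3 st.py
```

```text
t 29.87 rest mm [-10.  -68.7  45.3] turn left [-0.    0.   -0.07] F rest [ 0.3 -4.   0.9] w 0.00 j [ 12.  29. -12.  -0. -49.  -5.]
```

```bash
python3 -m jog '[[-0.03,0,0,0,0,0],[-0.03,0,0,0,0,0],[-0.0,0,0,0,0,0],[0,0,0,0,0,0],[0,0,0,0,0,0]]' >/dev/null
python3 st.py
```

```text
t 30.28 rest mm [-10.  -68.1  45.2] turn left [ 0.   -0.   -0.07] F rest [-0.6 -4.2  1.6] w 0.00 j [ 12.  29. -12.   0. -49.  -5.]
```

```bash
python3 -m jog '[[-0.03,0,0,0,0,0],[-0.03,0,0,0,0,0],[-0.0,0,0,0,0,0],[0,0,0,0,0,0],[0,0,0,0,0,0]]' >/dev/null
python3 st.py
```

```text
t 30.70 rest mm [-10.  -67.5  45.3] turn left [-0.    0.   -0.07] F rest [-0.4 -4.8  1.7] w 0.00 j [ 12.  29. -12.  -0. -49.  -5.]
```

```bash
python3 -m jog '[[-0.03,0,0,0,0,0],[-0.03,0,0,0,0,0],[-0.0,0,0,0,0,0],[0,0,0,0,0,0],[0,0,0,0,0,0]]' >/dev/null
python3 st.py
```

```text
t 31.12 rest mm [-10.1 -67.4  45.3] turn left [ 0.02 -0.03 -0.09] F rest [ 0.2 -6.7  2.1] w 0.00 j [ 12.  29. -12.   0. -49.  -5.]
```

```bash
python3 -m jog '[[-0.03,0,0,0,0,0],[-0.02,0,0,0,0,0],[-0.0,0,0,0,0,0],[0,0,0,0,0,0],[0,0,0,0,0,0]]' >/dev/null
python3 st.py
```

```text
t 31.53 rest mm [-10.3 -67.3  45.3] turn left [ 0.04 -0.05 -0.1 ] F rest [ 0.5 -8.1  2. ] w 0.00 j [ 12.  29. -12.   0. -49.  -5.]
```

```bash
python3 -m jog '[[-0.03,0,0,0,0,0],[-0.02,0,0,0,0,0],[-0.0,0,0,0,0,0],[0,0,0,0,0,0],[0,0,0,0,0,0]]' >/dev/null
python3 st.py
```

```text
t 31.95 rest mm [-10.4 -67.3  45.3] turn left [ 0.05 -0.08 -0.11] F rest [ -0.4 -10.8   1.3] w 0.01 j [ 12.  29. -12.   0. -49.  -5.]
```

The tin is stopped hard: force rises from 4.8 to 10.8 N with no advance, so the base is on the end plate. I retract, rise and look.

```bash
python3 -m jog '[[0.05,0,0,0,0,0],[0.1,0,0,0,0,0],[0.3,0,0,0,0,0],[0.8,0,0,0,0,0],[1.5,0,0,0,0,0]]' >/dev/null
python3 -m jog '[[1.5,0,0,0,0,0],[1,0,-1,0,0,0],[0,0,-3,0,0,0],[0,0,-4,0,0,0],[0,0,-4,0,0,0]]' >/dev/null
python3 -m jog '[[4,0,0,0,0,0],[4,0,0,0,0,0],[4,0,0,0,0,0],[4,0,0,0,0,0],[4,0,0,0,0,0]]' >/dev/null
python3 -m jog '[[4,4,0,0,0,0],[0,4,0,0,0,0],[0,4,0,0,0,0],[0,4,0,0,0,0],[0,4,0,0,0,0]]' >/dev/null
python3 -m jog '[[0,4,0,0,0,0],[0,4,0,0,0,0],[0,0,0,0,0,0],[0,0,0,0,0,0],[0,0,0,0,0,0]]' >/dev/null
python3 st.py
python3 - <<'E'
from station import capture
import cv2
for n,b in(("side",(110,140)),("top",(150,160))):
    f=capture(n)["frame"][:,:,::-1];cv2.imwrite(f"pics/{n}9f.png",f)
    a=f[b[0]:b[0]+150,b[1]:b[1]+190]
    cv2.imwrite(f"pics/{n}9.png",cv2.resize(a,None,fx=4,fy=4,interpolation=cv2.INTER_CUBIC))
E
```

```text
t 34.03 rest mm [-279.3 -347.9  166.2] turn left [-0.11 -0.06 -0.09] F rest [0.6 0.2 0.1] w -0.00 j [-24.  13. -18.  -0. -59.  31.]
```

View pics/top9.png

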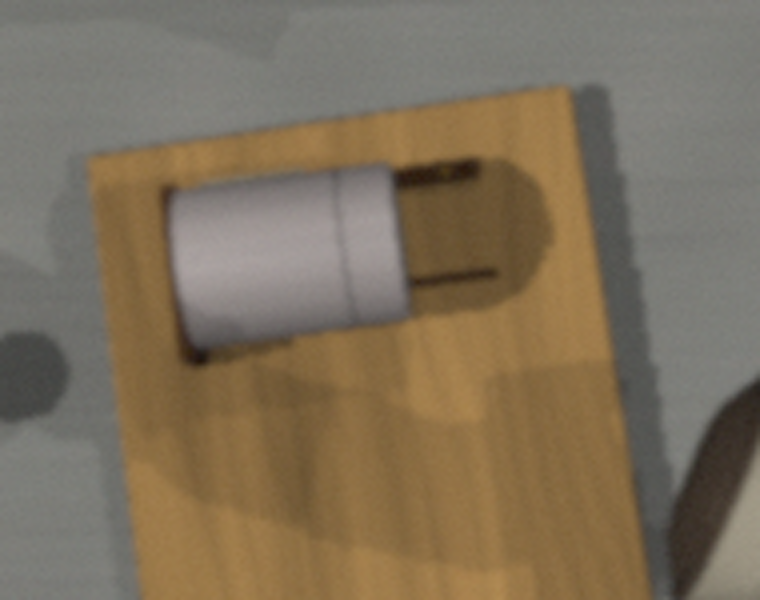

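View pics/side9f.png

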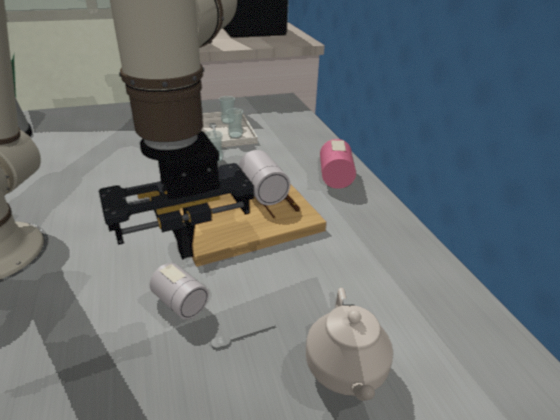

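Top view: the tin lies between rail and bead, and its base at (203,217) full-frame covers the end plate with no gap. Teapot, glass and spoon stand where they were, and the arm is clear with zero force.

```bash
python3 -c "
from station import finish_job
print(finish_job())"
```

```text
the job is handed in; nothing more can be done
None
```

The sugar tin is in its rest with its base against the end plate. I handed the job in at about 34 s of the 72 s allowed.

- **Rolling:** I rolled the tin with shut fingertips on its top only, in four strokes at about 7–12 N. I felt the bead when the tin was at about x = -43 mm and went over its crest near x = -26 mm. Once let go, the tin rolled down the far side and settled at about x = -11 mm between bead and rail.
- **Pushing:** I pushed it by the middle of its lid end at about 4–5 N. It stopped when the force climbed to 10.8 N with no further movement. The highest reading on the tin, taken at the end of each move, was about 12 N.
- **Last checks:** The top view shows the tin against the end plate with no visible gap and parallel to the rail. The teapot, glass and spoon look unmoved, and the withdrawn arm reads about zero force.
- **What disagreed:**
  - The tin's top was felt about 2–3 mm higher than the camera fit gave.
  - The end stop came about 2 mm further along than predicted. I relied on the felt contact in both cases.
  - The end plate appeared about 10 mm off the rest's centre line in x, which did not affect the job.

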